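# Ready the descaler dispenser: fit the valve handle, open the safety cap

## Task

Get the kettle-descaler dispenser ready to draw from: first fit the loose square-socketed tee handle fully home on the square stem of its drain valve and let go of it, then let air into the jug: press its safety cap down, turn it anticlockwise until it is free and lift it straight up. Finish while still holding the cap in the gripper, upright and still, about 6 cm above the open neck, with the handle left seated and the other things on the counter undisturbed.

Things in the scene. Friction and masses are not known exactly. Their poses are not given: they have to be found in the camera images.
- dispenser: Kettle-descaler dispenser, fixed to the worktop: steel base plate (130 x 250 x 6 mm), on it a white plastic jug (100 x 100 mm, flat shoulder 150 mm above the worktop, carrying loop on +y) and a brass drain valve on the jug's -y side, its upright axis 135 mm from the jug's. Origin: on the worktop under the jug's centre; z up; may be yawed.
- neck_rim (a point): Centre of the rim of the jug's round neck, on the jug's axis, 180 mm above the worktop and 30 mm above the jug's shoulder; axes as the dispenser.
- stem_foot (a point): Where the valve's upright square stem leaves its flat brass collar (30 mm wide), 85 mm above the worktop; axes as the dispenser. The stem is 12 x 12 mm with flats square to this x and y, 18 mm tall, its top 5 mm tapering to 7 x 7 mm. It does not turn.
- handle: Loose steel tee handle, about 110 g, upright on the worktop. Origin: centre of its underside, z up. Hub 24 x 24 mm, 26 mm high, with a 14 x 14 mm square socket, open underneath, 21 mm deep, flats square to x and y. Above it a flat grip bar along x: 70 mm long, 14 mm thick (y), from 26 to 52 mm height. Fits the stem in any of four quarter turns; its underside then rests on the collar.
- cap: Round push-and-turn safety cap, grey plastic, 30 g, 48 mm wide, 30 mm high. Origin: centre of its underside, z up. Starts locked on the neck, underside 10 mm above the jug's shoulder, x along the dispenser's x. Locked, it can neither turn nor lift. Kept pressed at least 4 mm down (bottoms at 6 mm) it turns anticlockwise from above; at 40 to 80 degrees (best 60) it is free to lift straight off.
- seal (a joint): Travel of the spring seal ring under the cap, in m: 0 with the cap locked and untouched, growing as the cap is pressed down (0.006 at the bottom), -0.002 with the cap off. It pushes the cap up: pressing takes 5 N to start, 10 N at 4.5 mm, 12 N at 6 mm.
- jar: Bystander: amber glass jar with steel lid, 64 mm wide, 95 mm high; origin at its underside's centre.
- mill: Bystander: dark wooden pepper mill, 54 mm wide, 120 mm high; origin at its underside's centre.
- mug: Bystander: white mug, 84 mm wide, 95 mm high; origin at its underside's centre.
- kettle: Bystander: steel electric kettle, 160 mm wide, 203 mm high, black loop handle; origin at its underside's centre.
- tea_tin: Bystander: open green tin of tea sachets, 90 x 150 x 70 mm; origin at its underside's centre.
- tin_lid: Bystander: green tin lid lying flat, 96 x 156 x 12 mm; origin at its underside's centre.
- spoon: Bystander: steel teaspoon lying flat, 140 mm long; origin at its underside's centre.
- soap: Bystander: green glass bottle, 60 mm wide, 180 mm high; origin at its underside's centre.

How it is judged:
On the way, in this order (a step that is already met when the one before it is completed fails the run):
1. the handle is fully home on the valve's square stem and released (z of handle in the frame of stem_foot below 0.004 m and horizontal distance between handle and stem_foot below 0.004 m and angle between handle's own z axis and vertical below 0.1 rad and contact force between the fingers and handle below 0.1 N), for 0.2 s.
2. the gripper holds the cap and presses it down at least 3.5 mm (value of joint seal above 0.0035 m and contact force between the fingers and cap above 1 N), for 0.1 s.
3. the gripped cap is turned past its safety teeth (at least 0.6 rad) while still on the neck (angle between the x axis of cap and the x axis of dispenser, either way round above 0.6 rad and z of cap in the frame of neck_rim below -0.014 m and horizontal distance between cap and neck_rim below 0.005 m and contact force between the fingers and cap above 1 N), for 0.05 s.
At the end, for the whole second after the job is handed in: Cap held still (<20 mm/s), upright (0.2 rad), underside 30-110 mm above the neck rim, within 30 mm of its axis, touching only the fingers; handle on the stem: underside within 4 mm of the collar, 4 mm of the axis, tilt under 0.1 rad, not touched by the fingers (all of step 1 and z of cap in the frame of neck_rim between 0.03 and 0.11 m and horizontal distance between cap and neck_rim below 0.03 m and angle between cap's own z axis and vertical below 0.2 rad and linear speed of cap below 0.02 m/s and contact force between the fingers and cap above 1 N and contact force between cap and dispenser below 0.1 N); the arm keeps its last pose, push and grip.
It fails at once if a bystander is moved more than 30 mm or knocked over (distance of any of jar, mill, mug, kettle, tea_tin, tin_lid, spoon, soap from where it was at the start of the episode above 0.03 m or angle between any of jar, mill, mug, kettle, tea_tin, soap's own z axis and vertical above 0.4 rad).
It also fails if it takes over 61 s, if anything falls off the work surface, if the arm or the gripper's body presses on something with over 40 N, if the wrist force passes 120 N, or if a joint passes its speed limit or range.

## Robot

A 6-joint arm with a two-finger parallel gripper is mounted at the origin on the work surface. World frame = base frame: x ahead of the robot, y to its left, z up, the work surface at z = 0. Lengths are in m, angles in rad, forces in N, time in s.
With the tool pointing down it reaches from about 0.25 to 0.725 m from the base axis. Payload 4 kg.
Tool frame: the origin (TCP) lies midway between the tips of the shut fingers; the grasp point (between the pads) lies 19 mm behind it; y points along the fingers, z is the direction in which the jaws open and shut, and the axes are right-handed (so a half turn about y gives the same grasp; the last joint's range is limited). The gripper opens to 85 mm and grips with 20 to 120 N. Pads are 22 mm wide; open, the fingers measure 114 mm over their backs; the gripper's body (76 mm by 85 mm) begins 54 mm behind the grasp point. The pads swing forward as they close: fully open they stand 13 mm farther back than shut.
Start: joints at [1.268, 0.241, 0.005, 1.335, 0, 1.571], TCP at [0.149, 0.477, 0.231] pointing down, gripper open.
Joint ranges: [-2.72, 2.72], [-1.05, 1.87], [-1.09, 1.28], [-1.99, 2.15], [-1.42, 1.44], [-3.14, 3.14]. Speed limits (rad/s): [2.79, 2.79, 3.14, 3.14, 3.14, 3.14].

## Interface

Orientations are given as a unit quaternion [x, y, z, w].
In Python, from workcell import bot gives the robot as it stands. The module is installed in compiled form; this text tells all that it offers.
- The arm moves only by the shell command python3 -m handwheel 'ROWS' [OPENING]. ROWS is JSON, a list of rows, each a list of 6 numbers: the shift along the tool's x, y, z in units of 25 mm (1.0 is 25 mm), then the turn, a rotation vector about the tool's x, y, z in units of 10 degrees (1.0 is 10 degrees). A call has exactly 5 rows; each row is the pose to reach, as a shift and turn from the pose commanded when the call began, along the tool's axes at that moment; what a row does not reach only later rows make up. A row lasts 1/8 s, in which the tool goes at most 62.5 mm and 10.7 degrees, less where a joint would pass 70% of its speed; a pose out of reach is approached as far as the arm can. A call with a gripper value outside its range is refused whole. OPENING is the gripper command: -1 is shut, 1 is fully open, values between are in proportion, set as the call begins (- or left out, the last holds). The fingers move at their own pace and stop on an object; the grip force is fixed at half the most. Time passes only in rows, so rows that repeat a pose let the fingers close, or fill a call up. It gives the time, the measured TCP pose, the force and the opening at its end, in the units of the state.
- bot.get_obs(): the state, without advancing time (a new reading comes with each control period).
- bot.camera(name): name is "scene" or "side" or "wrist"; returns a dict with "color" (384x512x3 uint8, red, green, blue), "fx", "fy", "cx", "cy" (pixels), "rvec" (rotation vector, rad) and "tvec" (3), from world to camera coordinates, as OpenCV has them. Camera axes: x right, y down, z forward; pixel columns grow to the right and rows downward; lengths in m; the calibration is good to about 2 mm. A picture is of the moment at which its call begins. There is no depth.
- bot.job_done(): hands the job in, once; it reports no verdict.
The state is a dict: "clock": time; "joint_pos": joint angles; "joint_vel": joint speeds; "tau": joint torques, N m; "eef_pos": TCP position; "tool_rot": TCP orientation; "ft_force": force on the tool from outside, world axes, zero at the start; "ft_torque": the same for the moment, N m; "grip_width": finger opening in m.
Only numpy, scipy, OpenCV 4.12 (cv2) and the standard library are available. Lean on these libraries where they do the work, as an engineer would, in place of code of your own. Each camera call takes 0.05 s, during which the arm holds its last target.

## Working session

There is one attempt and no reset: what is moved stays moved. The work goes in short steps, Python scripts to look and compute and a shell command to move; the robot and the scene stay as the last step left them, time stands still between calls to the robot, and variables do not carry over. Pictures are saved under pics/ and viewed, and the job is handed in when it is done.

```bash
mkdir -p pics
cat > h.py <<'E'
import numpy as np, cv2, json
from workcell import bot
from scipy.spatial.transform import Rotation as R
def shot(name, fn):
    c=bot.camera(name); cv2.imwrite('pics/'+fn+'.png', c['color'][:,:,::-1])
    k={a:(np.array(c[a]).tolist()) for a in ('fx','fy','cx','cy','rvec','tvec')}
    json.dump(k,open('pics/'+fn+'.json','w')); return c
def load(fn):
    k=json.load(open('pics/'+fn+'.json')); K=np.array([[k['fx'],0,k['cx']],[0,k['fy'],k['cy']],[0,0,1]])
    return K,np.array(k['rvec'],float).ravel(),np.array(k['tvec'],float).ravel()
def proj(fn,P):
    K,r,t=load(fn); return cv2.projectPoints(np.array(P,float).reshape(-1,3),r,t,K,None)[0].reshape(-1,2)
def ray(fn,u,v):
    K,r,t=load(fn); Rm=cv2.Rodrigues(r)[0]; d=Rm.T@np.linalg.solve(K,[u,v,1]); return -Rm.T@t,d
def onz(fn,u,v,z):
    o,d=ray(fn,u,v); return o+d*(z-o[2])/d[2]
def tri(obs):
    A=np.zeros((3,3));b=np.zeros(3)
    for fn,u,v in obs:
        o,d=ray(fn,u,v); d=d/np.linalg.norm(d); M=np.eye(3)-np.outer(d,d); A+=M;b+=M@o
    return np.linalg.solve(A,b)
E
python3 - <<'E'
from h import *
for n in('scene','side','wrist'): shot(n,n+'0')
o=bot.get_obs()
for k,v in o.items(): print(k,np.round(v,4))
print(R.from_quat(o['tool_rot']).as_matrix().round(3))
for n in('scene0','side0','wrist0'):
    print(n,ray(n,256,192))
E
```

```text
clock 0.15
joint_pos [ 1.268   0.2413  0.004   1.3352 -0.      1.5708]
joint_vel [ 0.0001 -0.0017  0.0023 -0.001  -0.0008 -0.    ]
tau [-0.00000e+00 -3.72634e+01  2.52639e+01  1.23000e-02 -1.00000e-04
 -0.00000e+00]
eef_pos [0.149  0.4768 0.2306]
tool_rot [ 0.6996 -0.1067  0.1066 -0.6984]
ft_force [ 0.1517 -0.0705  0.4067]
ft_torque [ 0.0303 -0.0271  0.0202]
grip_width 0.0852
[[ 0.955 -0.     0.298]
 [-0.298 -0.002  0.955]
 [ 0.    -1.    -0.002]]
scene0 (array([0.89552793, 0.60443495, 1.02960791]), array([-0.33878842, -0.52954731, -0.7778196 ]))
side0 (array([ 0.37456717, -1.11751958,  0.87040412]), array([ 0.10897309,  0.81630958, -0.56725475]))
wrist0 (array([0.07783547, 0.49890817, 0.37301253]), array([ 0.28536361, -0.08254835, -0.95490152]))
```

View pics/scene0.png

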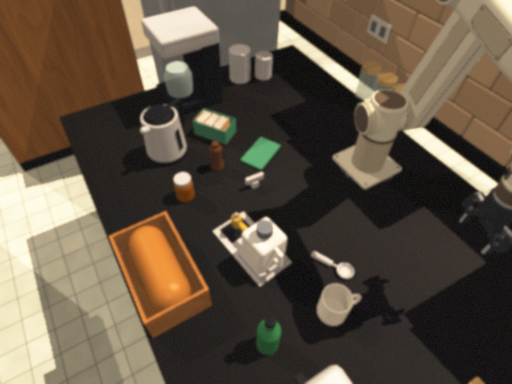

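View pics/side0.png

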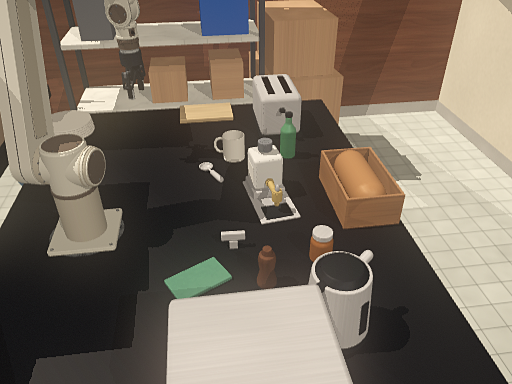

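View pics/wrist0.png

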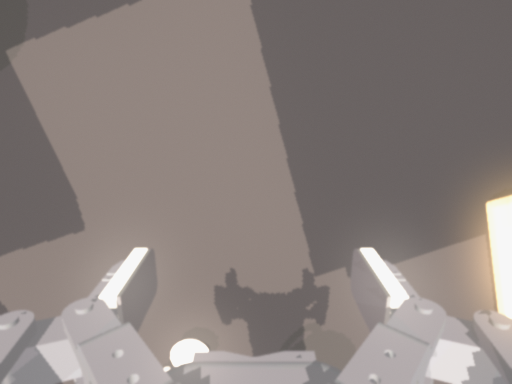

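The scene view shows the handle at about (255,180), the cap at (264,228) and the valve at (239,220). The side view shows the handle at (233,238), the cap at (265,146) and the stem at about (270,185). I'll enlarge both.

Run:
```python
import cv2,numpy as np
a=cv2.imread('pics/scene0.png')[155:290,205:305]; b=cv2.imread('pics/side0.png')[130:255,205:305]
a=cv2.resize(a,None,fx=4,fy=4,interpolation=cv2.INTER_CUBIC);b=cv2.resize(b,None,fx=4,fy=4,interpolation=cv2.INTER_CUBIC)
c=np.zeros((540,800,3),np.uint8);c[:540,:400]=a;c[:500,400:]=b
for i in range(0,400,40):
  cv2.putText(c,str(205+i//4),(i,10),0,.35,(0,255,255),1);cv2.putText(c,str(205+i//4),(400+i,10),0,.35,(0,255,255),1)
for j in range(0,540,40):
  cv2.putText(c,str(155+j//4),(0,j+4),0,.35,(0,255,255),1);cv2.putText(c,str(130+j//4),(402,j+4),0,.35,(0,255,255),1)
cv2.imwrite('pics/z0.png',c)
```

```text
(no output)
```

View pics/z0.png

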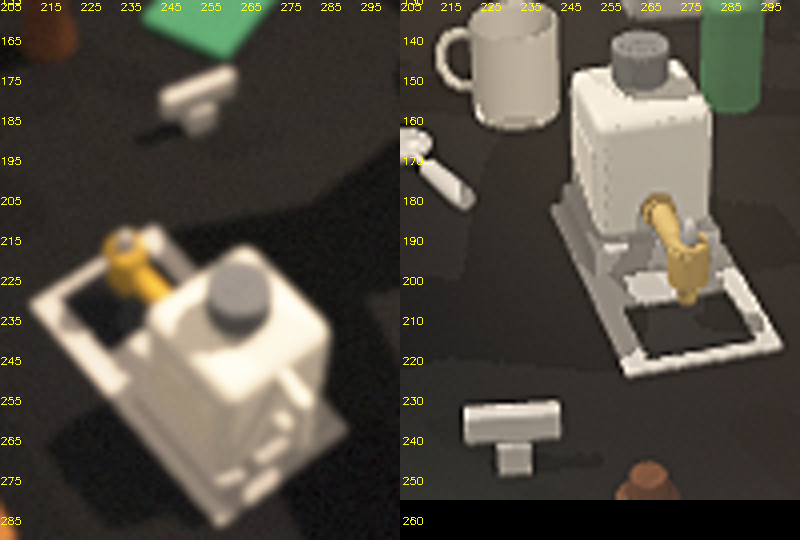

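Run:
```python
from h import *
S=lambda x,y:('scene0',205+x/4,155+y/4); D=lambda x,y:('side0',205+(x-400)/4,130+y/4)
for n,a,b in [('captop',S(240,286),D(640,42)),('stemtop',S(125,236),D(690,222)),('bar',S(198,86),D(512,404))]:
    print(n,tri([a,b]).round(4), onz(*a,{'captop':.19,'stemtop':.103,'bar':.052}[n]).round(4),onz(*b,{'captop':.19,'stemtop':.103,'bar':.052}[n]).round(4))
# base plate corners z=.006
for p in [(30,303),(157,228),(345,430),(222,525)]: print('S',onz(*S(*p),.006).round(4))
for p in [(628,374),(782,345),(553,208)]: print('D',onz(*D(*p),.006).round(4))
print('bar ends', [onz(*D(*p),.026).round(4) for p in[(467,443),(559,437)]], [onz(*D(*p),.052).round(4) for p in[(465,408),(559,405)]],[onz(*S(*p),.052).round(4) for p in[(160,98),(236,68)]])
for n,f,p,z in [('mill','side0',(266,285),0),('jar','side0',(321,258),0),('kettle','side0',(340,335),0),('mug','side0',(233,160),0),('soap','side0',(288,156),0),('spoon','side0',(211,172),0),('lid','side0',(198,279),0.01),('tin','scene0',(215,138),0)]: print(n,onz(f,*p,z).round(3))
```

```text
captop [0.5734 0.1504 0.1898] [0.5721 0.1506 0.19  ] [0.5745 0.1492 0.19  ]
stemtop [0.5923 0.0164 0.1007] [0.5916 0.0182 0.103 ] [0.593  0.0123 0.103 ]
bar [ 0.4381 -0.1256  0.0518] [ 0.4371 -0.1253  0.052 ] [ 0.4391 -0.1264  0.052 ]
S [ 0.6618 -0.0235  0.006 ]
S [ 0.5315 -0.0365  0.006 ]
S [0.5019 0.2075 0.006 ]
S [0.6268 0.2256 0.006 ]
D [ 0.5354 -0.0474  0.006 ]
D [ 0.6619 -0.0288  0.006 ]
D [0.5044 0.195  0.006 ]
bar ends [array([ 0.4048, -0.1341,  0.026 ]), array([ 0.4714, -0.1372,  0.026 ])] [array([ 0.4052, -0.1259,  0.052 ]), array([ 0.4725, -0.1324,  0.052 ])] [array([ 0.4739, -0.1303,  0.052 ]), array([ 0.3958, -0.1266,  0.052 ])]
mill [ 0.509 -0.299  0.   ]
jar [ 0.679 -0.219  0.   ]
kettle [ 0.656 -0.481  0.   ]
mug [0.484 0.364 0.   ]
soap [0.7   0.363 0.   ]
spoon [0.395 0.289 0.   ]
lid [ 0.331 -0.261  0.01 ]
tin [ 0.444 -0.431  0.   ]
```

```bash
cat >> h.py <<'E'
def rel(pos,yaw_deg):
    """units for a move to TCP pos, tool down with tool x at yaw"""
    o=bot.get_obs(); M=R.from_quat(o['tool_rot']).as_matrix(); y=np.radians(yaw_deg)
    T=np.column_stack([[np.cos(y),np.sin(y),0],[0,0,-1],[-np.sin(y),np.cos(y),0]])
    d=M.T@(np.array(pos)-o['eef_pos'])/.025; w=R.from_matrix(M.T@T).as_rotvec(degrees=True)/10
    print('shift',d.round(3),'turn',w.round(3))
def st():
    o=bot.get_obs(); M=R.from_quat(o['tool_rot']).as_matrix()
    print('t',round(o['clock'],2),'pos',np.round(o['eef_pos'],4),'yaw',np.degrees(np.arctan2(M[1,0],M[0,0])).round(2),'down',(-M[2,1]).round(4),'F',np.round(o['ft_force'],1),'w',round(o['grip_width'],4),'q',np.round(o['joint_pos'],2))
E
python3 -c "
from h import *
rel([.415,-.125,.2],-4);st()"; python3 -m handwheel '[[2.2,0,-2.46,0,-0.2,0],[4.2,0,-4.8,0,-0.4,0],[6,0,-6.8,0,-0.6,0],[7.5,0,-8.3,0,-0.8,0],[8.2,0,-9.2,0,-0.9,0]]' ; python3 -c "
from h import *
rel([.415,-.125,.2],-4);st()"
```

```text
shift [ 17.335   1.257 -19.802] turn [ 9.000e-03 -1.335e+00 -1.000e-03]
t 0.15 pos [0.149  0.4768 0.2306] yaw -17.35 down 1.0 F [ 0.2 -0.1  0.4] w 0.0852 q [ 1.27  0.24  0.    1.34 -0.    1.57]
clock: 0.78
eef_pos: [0.2766, 0.1948, 0.2313]
tool_rot: [-0.705, 0.051, -0.051, 0.705]
ft_force: [1.0, 0.4, 0.3]
grip_width: 0.0851
shift [  7.323   1.253 -11.859] turn [-0.001 -0.429  0.003]
t 0.78 pos [0.2766 0.1948 0.2313] yaw -8.29 down 1.0 F [1.  0.4 0.3] w 0.0851 q [ 0.61 -0.08 -0.35  1.3  -0.    0.76]
```

```bash
python3 -m handwheel '[[1.4,0.2,-2,0,-0.1,0],[2.8,0.4,-4.1,0,-0.2,0],[4.2,0.7,-6.2,0,-0.3,0],[5.6,1,-8.3,0,-0.4,0],[6.6,1.2,-10.2,0,-0.43,0]]';python3 -m handwheel '[[0.4,0,-1,0,0,0],[0.7,0,-1.6,0,0,0],[0.7,0,-1.6,0,0,0],[0.7,0,-1.6,0,0,0],[0.7,0,-1.6,0,0,0]]'; python3 -c "
from h import *
shot('wrist','w1');shot('side','s1')
rel([.415,-.125,.2],-4);st()"
```

```text
clock: 1.4
eef_pos: [0.4029, -0.0819, 0.2009]
tool_rot: [-0.707, 0.025, -0.025, 0.707]
ft_force: [0.3, -0.2, -0.3]
grip_width: 0.0856
clock: 2.02
eef_pos: [0.4168, -0.1197, 0.2015]
tool_rot: [-0.707, 0.024, -0.024, 0.707]
ft_force: [-0.2, -0.2, 0.0]
grip_width: 0.0851
shift [-0.064  0.06  -0.205] turn [0.    0.004 0.002]
t 2.12 pos [ 0.417  -0.12    0.2015] yaw -3.96 down 1.0 F [-0.8 -0.4 -0.1] w 0.0852 q [-0.28  0.13 -0.22  1.23  0.   -0.21]
```

View pics/w1.png

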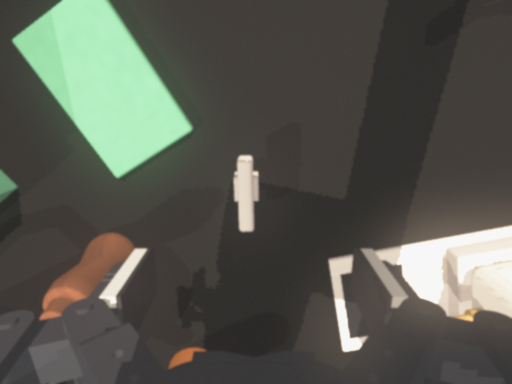

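Wrist view: the bar's top face runs from about (245,156) to (247,231), and the dispenser frame is at lower right. I'll enlarge the bar and measure its edges.

Run:
```python
import cv2,numpy as np
a=cv2.imread('pics/w1.png')[145:240,210:285]
cv2.imwrite('pics/z1.png',cv2.resize(a,None,fx=6,fy=6,interpolation=cv2.INTER_CUBIC))
from h import *
print(ray('w1',256,192))
print(proj('w1',[[.438,-.126,.052],[.438,-.126,0.026],[.438,-.126,0]]))
```

```text
(array([ 0.34242199, -0.11489669,  0.34396587]), array([ 0.29701059, -0.01225117, -0.95483934]))
[[248.38220904 197.44618505]
 [248.74381843 189.28512769]
 [249.0550637  182.26072364]]
```

View pics/z1.png

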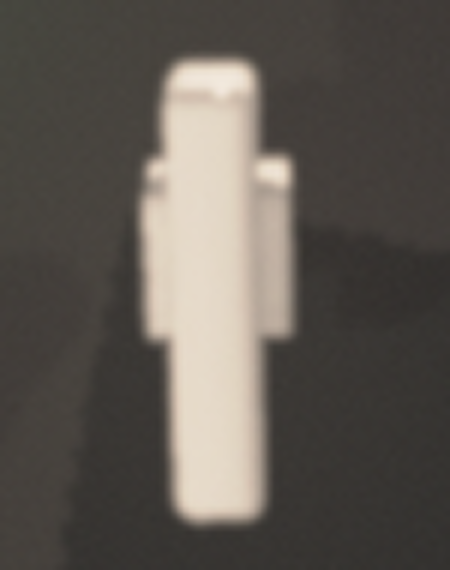

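Run:
```python
from h import *
a=onz('w1',245,160.7,.052);b=onz('w1',246.5,231.5,.052)
print(a,b,(a+b)/2,np.degrees(np.arctan2(*(b-a)[1::-1])),np.linalg.norm(b-a))
c=(a+b)/2
print(proj('w1',[c,c-[0,0,.026]]))
y=np.degrees(np.arctan2(*(b-a)[1::-1]))
rel([c[0],c[1],.12],y)
```

```text
[ 0.40339912 -0.12647287  0.052     ] [ 0.47189904 -0.13029537  0.052     ] [ 0.43764908 -0.12838412  0.052     ] -3.193961748444284 0.06860649254969961
[[245.77448445 197.25566589]
 [246.33137904 189.10750374]]
shift [ 0.848  3.261 -0.278] turn [ 0.    -0.077  0.002]
```

```bash
python3 -m handwheel '[[0.4,1,-0.25,0,-0.05,0],[0.8,2.5,-0.27,0,-0.05,0],[0.83,4.2,-0.27,0,-0.05,0],[0.83,5.7,-0.27,0,-0.05,0],[0.83,6.6,-0.27,0,-0.05,0]]'; python3 -c "
from h import *
rel([.438,-.128,.030],-3.5);st()"
```

```text
clock: 2.75
eef_pos: [0.4361, -0.1281, 0.0346]
tool_rot: [-0.707, 0.022, -0.021, 0.707]
ft_force: [0.9, -0.1, -0.2]
grip_width: 0.0854
shift [0.075 0.183 0.01 ] turn [-0.003  0.    -0.014]
t 2.75 pos [ 0.4361 -0.1281  0.0346] yaw -3.5 down 1.0 F [ 0.9 -0.1 -0.2] w 0.0854 q [-0.29  0.35 -0.42  0.81  0.   -0.22]
```

```bash
python3 -m handwheel '[[0.05,0.2,0,0,0,0],[0.05,0.2,0,0,0,0],[0.05,0.2,0,0,0,0],[0.05,0.2,0,0,0,0],[0.05,0.2,0,0,0,0]]';python3 -m handwheel '[[0,0,0,0,0,0],[0,0,0,0,0,0],[0,0,0,0,0,0],[0,0,0,0,0,0],[0,0,0,0,0,0]]' -1; python3 -c "
from h import *
shot('side','s2');st()"
```

```text
clock: 3.38
eef_pos: [0.4389, -0.1292, 0.0319]
tool_rot: [0.707, -0.022, 0.022, -0.707]
ft_force: [-0.1, -0.1, -0.2]
grip_width: 0.0856
clock: 4.0
eef_pos: [0.4388, -0.1291, 0.0314]
tool_rot: [0.707, -0.022, 0.022, -0.707]
ft_force: [0.5, 0.6, 0.4]
grip_width: 0.0129
t 4.05 pos [ 0.4387 -0.1291  0.0314] yaw -3.55 down 1.0 F [0.2 0.6 0.8] w 0.0127 q [-0.29  0.35 -0.42  0.8   0.   -0.22]
```

```bash
python3 -m handwheel '[[0,-1,0,0,0,0],[0,-2.5,0,0,0,0],[0,-4,0,0,0,0],[0,-5.2,0,0,0,0],[0,-5.8,0,0,0,0]]'; python3 -c "
from h import *
rel([.555,-.045,.18],8);st()"
```

```text
clock: 4.68
eef_pos: [0.439, -0.1292, 0.1779]
tool_rot: [0.707, -0.021, 0.023, -0.707]
ft_force: [0.7, 0.2, -2.0]
grip_width: 0.0131
shift [ 4.421 -0.077  3.651] turn [ 0.004 -1.155  0.012]
t 4.67 pos [ 0.439  -0.1292  0.1779] yaw -3.55 down 1.0 F [ 0.7  0.2 -2. ] w 0.0131 q [-0.29  0.19 -0.21  1.18  0.   -0.22]
```

```bash
python3 -m handwheel '[[1.2,-0.05,1,0,-0.3,0],[2.6,-0.05,2.1,0,-0.6,0],[3.8,-0.05,3.1,0,-0.9,0],[4.4,-0.05,3.65,0,-1.15,0],[4.4,-0.05,3.65,0,-1.15,0]]'; python3 -c "
from h import *
shot('wrist','w3');shot('side','s3');shot('scene','c3')
st()"
```

```text
clock: 5.3
eef_pos: [0.5543, -0.0438, 0.1765]
tool_rot: [-0.705, -0.049, 0.05, 0.705]
ft_force: [0.2, -0.5, -1.3]
grip_width: 0.0126
t 5.45 pos [ 0.5529 -0.0452  0.1771] yaw 7.9 down 1.0 F [ 0.1 -0.2 -1.4] w 0.0129 q [-0.08  0.38  0.05  1.25 -0.   -0.22]
```

View pics/w3.png

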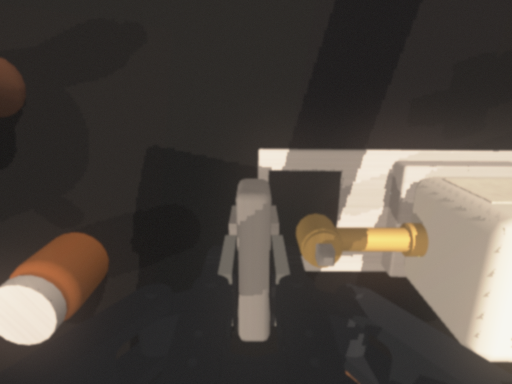

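View pics/s3.png

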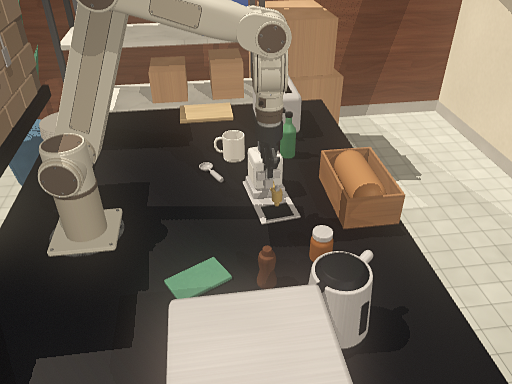

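Wrist view: the stem is at about (323,255), the held bar runs from (254,185) to (253,338), and the base plate's edge is level at row 150. I'll enlarge it.

Run:
```python
import cv2,numpy as np
I=cv2.imread('pics/w3.png')
a=cv2.resize(I[205:285,285:365],None,fx=7,fy=7,interpolation=cv2.INTER_CUBIC)
a=np.clip(a.astype(float)*1.4,0,255).astype(np.uint8)
for i in range(0,80,10):
  cv2.putText(a,str(285+i),(i*7,10),0,.4,(0,255,255),1);cv2.putText(a,str(205+i),(0,i*7+4),0,.4,(0,255,255),1)
cv2.imwrite('pics/z3.png',a)
from h import *
yaw=np.radians(8);c,s=np.cos(yaw),np.sin(yaw)
f=np.array([.592,.0155,0])
for z,h in((.085,.006),(.098,.006),(.103,.0035)):
  P=[f+[c*x*h-s*y*h,s*x*h+c*y*h,z] for x,y in((-1,-1),(1,-1),(1,1),(-1,1))]
  print(z,proj('w3',P).round(1).tolist(), proj('w3',f+[0,0,z]).round(1))
# yaw from plate edge
for p in[(260,151),(505,151)]: print(onz('w3',*p,.006))
```

```text
0.085 [[315.2, 243.3], [314.3, 257.3], [329.7, 257.3], [330.7, 243.3]] [[322.5 250.3]]
0.098 [[318.3, 251.1], [317.4, 265.7], [333.5, 265.7], [334.7, 251.1]] [[326.  258.5]]
0.103 [[322.9, 257.5], [322.3, 266.1], [331.9, 266.1], [332.6, 257.5]] [[327.4 261.8]]
[ 0.53557372 -0.0402945   0.006     ]
[0.50314045 0.18978584 0.006     ]
```

View pics/z3.png

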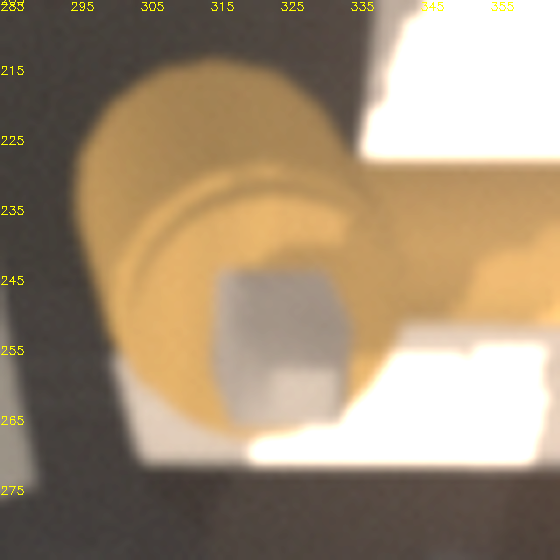

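Run:
```python
import cv2,numpy as np
I=cv2.imread('pics/w3.png')
a=cv2.resize(I[170:350,205:305],None,fx=5,fy=3.2,interpolation=cv2.INTER_CUBIC)
a=np.clip(a.astype(float)*1.6,0,255).astype(np.uint8)
for i in range(0,100,10): cv2.putText(a,str(205+i),(i*5,10),0,.4,(0,255,255),1)
for i in range(0,180,10): cv2.putText(a,str(170+i),(0,int(i*3.2)+4),0,.4,(0,255,255),1)
cv2.imwrite('pics/z4.png',a)
from h import *
T=np.array([.5529,-.0452,.1771-.0314]);yaw=np.radians(7.9);c,s=np.cos(yaw),np.sin(yaw)
def W(x,y,z): return T+[c*x-s*y,s*x+c*y,z]
for z,hx,hy in((.052,.035,.007),(.026,.035,.007),(.026,.012,.012)):
  print(z,proj('w3',[W(x*hx,y*hy,z) for x,y in((-1,-1),(1,-1),(1,1),(-1,1))]).round(1).tolist())
```

```text
0.052 [[232.9, 192.4], [235.3, 343.4], [267.0, 343.4], [269.5, 192.4]]
0.026 [[236.2, 175.4], [237.9, 306.7], [265.0, 306.7], [266.9, 175.5]]
0.026 [[226.3, 222.3], [227.3, 267.1], [275.6, 267.2], [276.7, 222.3]]
```

View pics/z4.png

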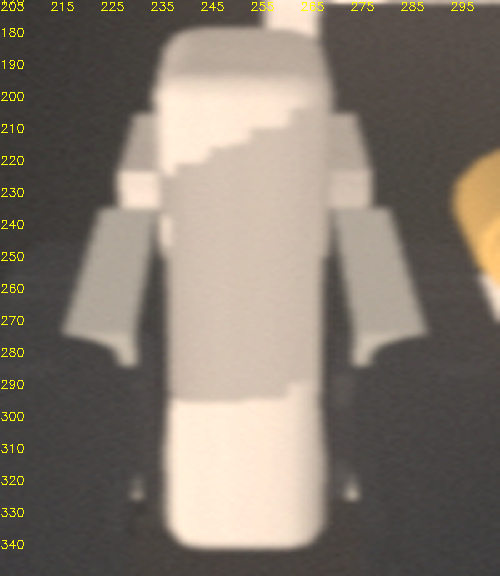

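```bash
python3 -c "
from h import *
rel([.5915,.016,.155],8)"; python3 -m handwheel '[[0.6,0,0.6,0,0,0],[1.2,0,1.3,0,0,0],[1.86,0,2.2,0,0,0],[1.86,0,2.2,0,0,0],[1.86,0,2.2,0,0,0]]'; python3 -c "
from h import *
shot('side','s4');shot('scene','c4');shot('wrist','w4')
rel([.5915,.016,.145],8);st()
import cv2
I=cv2.imread('pics/s4.png')[160:230,235:315];J=cv2.imread('pics/c4.png')[185:255,200:280]
K=np.hstack([cv2.resize(I,(400,350),interpolation=2),cv2.resize(J,(400,350),interpolation=2)])
cv2.imwrite('pics/z5.png',K)"
```

```text
shift [1.866 0.88  2.214] turn [-0.   -0.01 -0.01]
clock: 6.08
eef_pos: [0.5923, 0.0166, 0.1773]
tool_rot: [0.705, 0.049, -0.05, -0.705]
ft_force: [-0.9, -0.9, -0.6]
grip_width: 0.0127
shift [-0.023  1.303  0.017] turn [ 0.001 -0.009 -0.002]
t 6.22 pos [0.5921 0.0157 0.1776] yaw 7.91 down 1.0 F [-0.2 -0.4 -1. ] w 0.0126 q [ 0.03  0.45  0.16  1.29 -0.   -0.11]
```

View pics/z5.png

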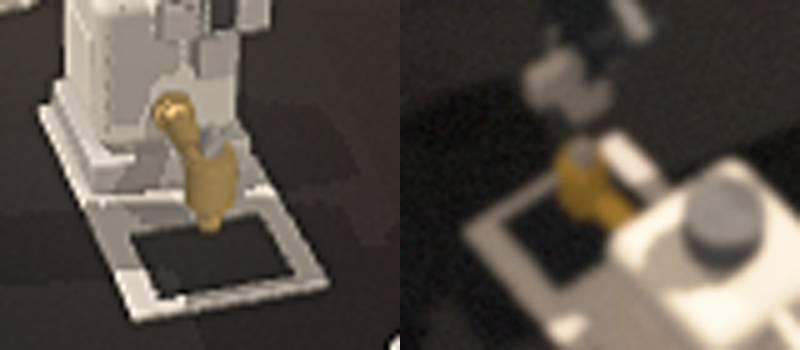

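View pics/w4.png

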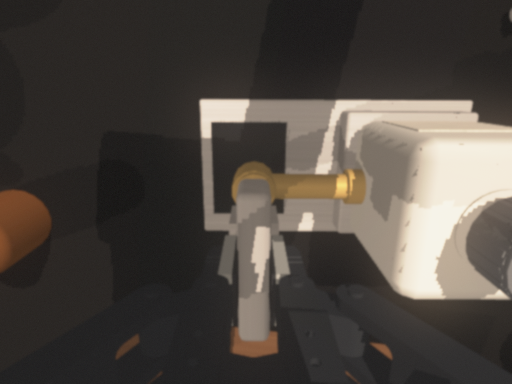

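```bash
python3 -c "
from h import *
yaw=np.radians(8);c,s=np.cos(yaw),np.sin(yaw)
print(proj('w4',[[.5915-s*k,.016+c*k,.085] for k in(-.015,0,.015)]))"; python3 -m handwheel '[[0,0.5,0.01,0,0,0],[0,1,0.01,0,0,0],[0,1.5,0.01,0,0,0],[0,1.75,0.01,0,0,0],[0,1.9,0.01,0,0,0]]'; python3 -c "
from h import *
rel([.5915,.016,.1164],8);st()"
```

```text
[[233.71209667 193.15997766]
 [254.00692369 193.12841826]
 [274.30239013 193.09685786]]
clock: 6.85
eef_pos: [0.5921, 0.0163, 0.1293]
tool_rot: [-0.705, -0.049, 0.049, 0.705]
ft_force: [0.9, 0.4, -1.5]
grip_width: 0.0131
shift [-0.026  0.518 -0.01 ] turn [-0.001 -0.005 -0.005]
t 6.85 pos [0.5921 0.0163 0.1293] yaw 7.95 down 1.0 F [ 0.9  0.4 -1.5] w 0.0131 q [ 0.03  0.48  0.09  1.18  0.   -0.11]
```

```bash
python3 -m handwheel '[[0,0.15,0,0,0,0],[0,0.3,0,0,0,0],[0,0.42,0,0,0,0],[0,0.52,0,0,0,0],[0,0.55,0,0,0,0]]'; python3 -c "
from h import *
rel([.5915,.016,.1164],8);st()"
```

```text
clock: 7.48
eef_pos: [0.5923, 0.0164, 0.1165]
tool_rot: [-0.705, -0.049, 0.049, 0.705]
ft_force: [-1.3, 0.4, 1.9]
grip_width: 0.0127
shift [-0.035  0.003 -0.01 ] turn [-0.    -0.005  0.   ]
t 7.47 pos [0.5923 0.0164 0.1165] yaw 7.95 down 1.0 F [-1.3  0.4  1.9] w 0.0127 q [ 0.03  0.49  0.07  1.15  0.   -0.11]
```

```bash
python3 -m handwheel '[[0,0.05,0,0,0,0],[0,0.1,0,0,0,0],[0,0.1,0,0,0,0],[0,0.1,0,0,0,0],[0,0.1,0,0,0,0]]'; python3 -c "
from h import *
rel([.5915,.016,.1164],8);st()"
```

```text
clock: 8.1
eef_pos: [0.5924, 0.0163, 0.1164]
tool_rot: [0.705, 0.05, -0.048, -0.705]
ft_force: [-5.6, 0.2, 11.8]
grip_width: 0.0128
shift [-0.038  0.001 -0.009] turn [ 0.001 -0.005  0.011]
t 8.1 pos [0.5924 0.0163 0.1164] yaw 7.95 down 1.0 F [-5.6  0.2 11.8] w 0.0128 q [ 0.03  0.49  0.06  1.14  0.   -0.11]
```

```bash
python3 -m handwheel '[[0,-0.06,0,0,0,0],[0,-0.06,0,0,0,0],[0,-0.06,0,0,0,0],[0,-0.06,0,0,0,0],[0,-0.06,0,0,0,0]]' 1; python3 -m handwheel '[[0,-0.6,0,0,0,0],[0,-1.6,0,0,0,0],[0,-3,0,0,0,0],[0,-4.2,0,0,0,0],[0,-5,0,0,0,0]]'; python3 -c "
from h import *
shot('side','s6');shot('scene','c6');shot('wrist','w6')
st()
I=cv2.imread('pics/s6.png')[120:220,235:315];J=cv2.imread('pics/c6.png')[175:275,200:280]
K=np.hstack([cv2.resize(I,(400,500),interpolation=2),cv2.resize(J,(400,500),interpolation=2)])
cv2.imwrite('pics/z6.png',K)"
```

```text
clock: 8.72
eef_pos: [0.5923, 0.0163, 0.1151]
tool_rot: [0.705, 0.049, -0.049, -0.705]
ft_force: [-0.0, -0.2, -0.5]
grip_width: 0.0858
clock: 9.35
eef_pos: [0.5931, 0.0163, 0.2435]
tool_rot: [0.705, 0.05, -0.048, -0.705]
ft_force: [-0.1, 0.3, 0.0]
grip_width: 0.0858
t 9.5 pos [0.5933 0.0164 0.2424] yaw 7.95 down 1.0 F [ 0.3 -0.   0.1] w 0.0853 q [ 0.03  0.42  0.29  1.44 -0.   -0.11]
```

View pics/z6.png

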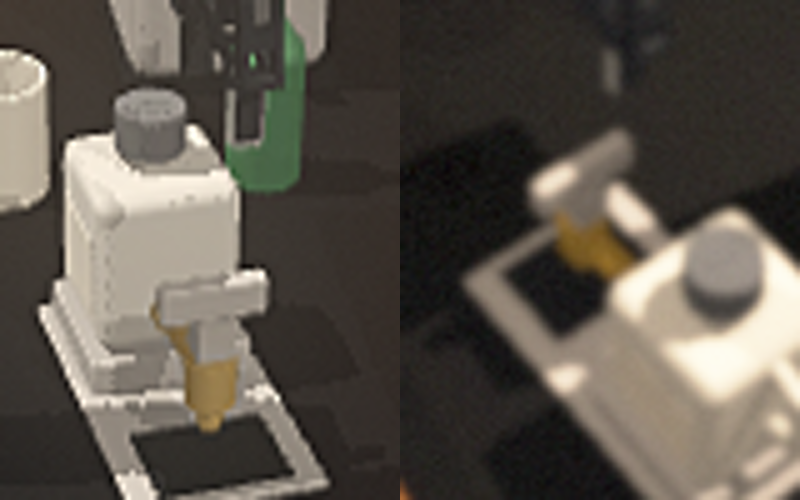

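View pics/w6.png

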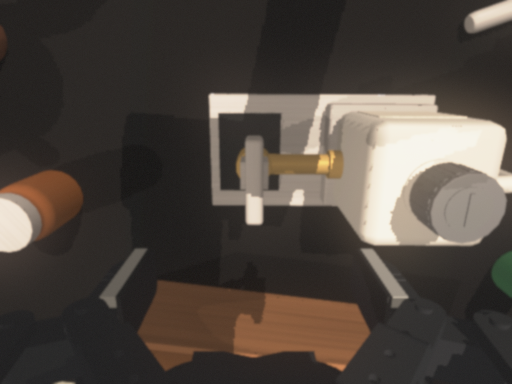

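```bash
python3 -c "
from h import *
print(onz('w6',471,206,.19))
rel([.5735,.15,.242],-20)"; python3 -m handwheel '[[0,0,1.2,0,0.5,0],[0,0,2.6,0,1,0],[0,0,4,0,1.6,0],[0,0,5,0,2.2,0],[0,0,5.36,0,2.8,0]]'; python3 -c "
from h import *
shot('wrist','w7');st();rel([.5735,.15,.164],-20)"
```

```text
[0.57161978 0.15063427 0.19      ]
shift [-0.046  0.015  5.403] turn [-0.003  2.795  0.024]
clock: 10.12
eef_pos: [0.5728, 0.1506, 0.2389]
tool_rot: [0.697, -0.124, 0.123, -0.696]
ft_force: [-0.6, -0.5, -0.5]
grip_width: 0.0854
t 10.18 pos [0.5727 0.1511 0.2389] yaw -20.22 down 1.0 F [-0.  -0.1  0.6] w 0.0854 q [0.26 0.43 0.29 1.44 0.   0.61]
shift [ 0.052  2.995 -0.028] turn [ 0.004 -0.022 -0.014]
```

View pics/w7.png

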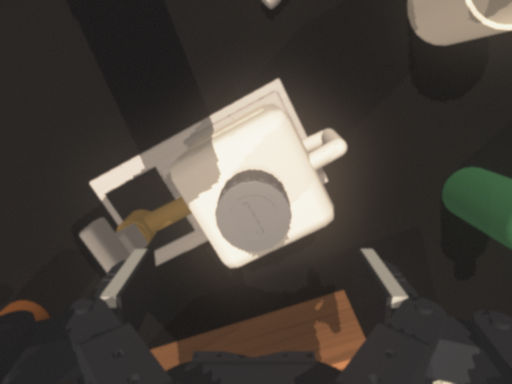

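Run:
```python
from h import *
I=cv2.imread('pics/w7.png')
def circ(cx,cy,z): return proj('w7',[[cx+.024*np.cos(a),cy+.024*np.sin(a),z] for a in np.linspace(0,2*np.pi,73)])
for z,col in((.19,(0,255,0)),(.16,(0,0,255))):
  p=circ(.5727,.1505,z); print(z,p.min(0),p.max(0))
  cv2.polylines(I,[np.round(p*16).astype(np.int32)],True,col,1,cv2.LINE_AA,4)
cv2.imwrite('pics/z7.png',cv2.resize(I[150:280,190:330],None,fx=5,fy=4.5,interpolation=2))
```

```text
0.19 [214.67293487 177.45577601] [292.78897145 250.59974748]
0.16 [219.46522527 166.28059842] [287.97880268 231.34095373]
```

View pics/z7.png

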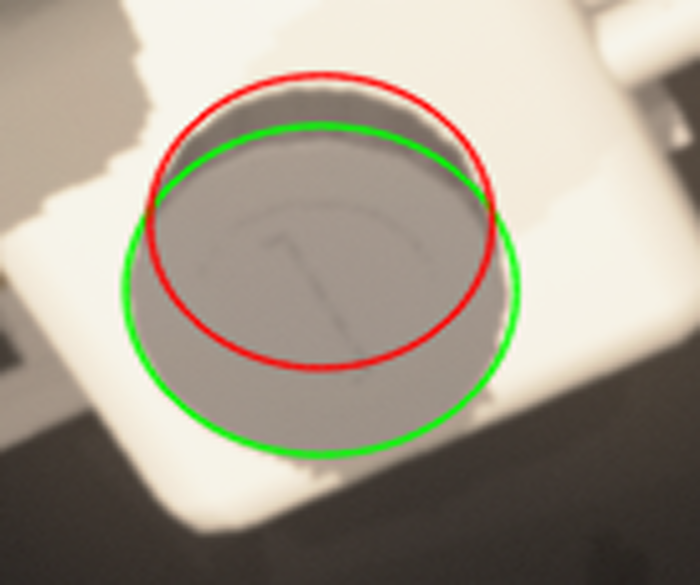

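```bash
python3 -m handwheel '[[0.04,0.6,-0.02,0,0,0],[0.04,1.4,-0.02,0,0,0],[0.04,2.2,-0.02,0,0,0],[0.04,2.8,-0.02,0,0,0],[0.04,3.1,-0.02,0,0,0]]'; python3 -c "
from h import *
st();rel([.5734,.1502,.160],-20)"
```

```text
clock: 10.8
eef_pos: [0.5738, 0.1474, 0.161]
tool_rot: [0.697, -0.124, 0.122, -0.696]
ft_force: [0.1, -0.2, -0.1]
grip_width: 0.0854
t 10.8 pos [0.5738 0.1474 0.161 ] yaw -20.06 down 1.0 F [ 0.1 -0.2 -0.1] w 0.0854 q [ 0.25  0.46  0.14  1.25 -0.    0.6 ]
shift [-0.054  0.039  0.098] turn [ 0.009 -0.006 -0.012]
```

```bash
python3 -m handwheel '[[-0.03,0,0.06,0,0,0],[-0.03,0,0.06,0,0,0],[-0.03,0,0.06,0,0,0],[-0.03,0,0.06,0,0,0],[-0.03,0,0.06,0,0,0]]'; python3 -c "
from h import *
st();rel([.5734,.1502,.160],-20)"
```

```text
clock: 11.42
eef_pos: [0.5745, 0.15, 0.1631]
tool_rot: [-0.696, 0.123, -0.123, 0.696]
ft_force: [0.9, 0.3, 0.0]
grip_width: 0.0853
t 11.43 pos [0.5745 0.15   0.1631] yaw -20.04 down 1.0 F [0.9 0.3 0. ] w 0.0853 q [ 0.26  0.46  0.14  1.25 -0.    0.61]
shift [-0.044  0.123 -0.007] turn [-0.001 -0.004  0.002]
```

Position is good. I'll go 2 mm lower and close.

```bash
python3 -m handwheel '[[-0.04,0.08,0,0,0,0],[-0.04,0.08,0,0,0,0],[-0.04,0.08,0,0,0,0],[-0.04,0.08,0,0,0,0],[-0.04,0.08,0,0,0,0]]' -1; python3 -c "
from h import *
st()"; python3 -m handwheel '[[0,0,0,0,0,0],[0,0,0,0,0,0],[0,0,0,0,0,0],[0,0,0,0,0,0],[0,0,0,0,0,0]]' ;  python3 -c "
from h import *
shot('side','s8');shot('wrist','w8');st()
I=cv2.imread('pics/s8.png')[100:200,215:315];J=cv2.imread('pics/w8.png')
K=np.hstack([cv2.resize(I,(400,400),interpolation=2),cv2.resize(J,(400,400),interpolation=2)])
cv2.imwrite('pics/z8.png',K)"
```

```text
clock: 12.05
eef_pos: [0.5733, 0.1502, 0.161]
tool_rot: [0.696, -0.123, 0.123, -0.696]
ft_force: [-1.7, -0.4, 2.2]
grip_width: 0.0462
t 12.05 pos [0.5733 0.1502 0.161 ] yaw -20.05 down 1.0 F [-1.7 -0.4  2.2] w 0.0462 q [ 0.26  0.46  0.14  1.25 -0.    0.61]
clock: 12.68
eef_pos: [0.5733, 0.1502, 0.1609]
tool_rot: [0.696, -0.123, 0.123, -0.696]
ft_force: [-4.0, -1.7, 4.0]
grip_width: 0.0458
t 12.78 pos [0.5733 0.1502 0.1609] yaw -20.05 down 1.0 F [-4.4 -0.4  4.6] w 0.0457 q [0.26 0.46 0.14 1.25 0.   0.61]
```

View pics/z8.png

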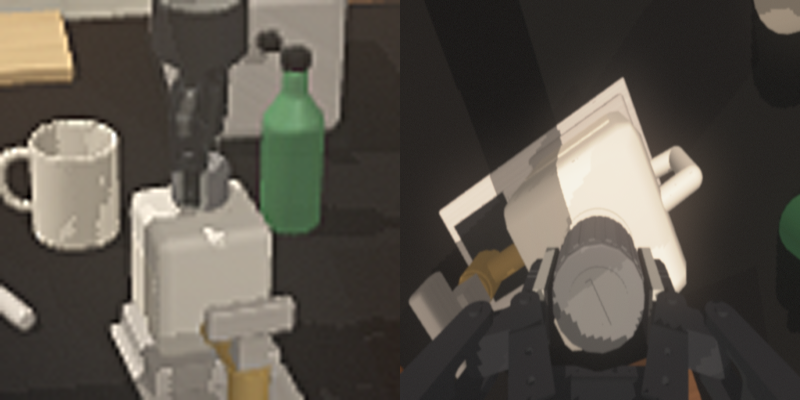

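```bash
python3 -m handwheel '[[0,0.1,0,0,0,0],[0,0.2,0,0,0,0],[0,0.26,0,0,0,0],[0,0.3,0,0,0,0],[0,0.32,0,0,0,0]]'; python3 -c "
from h import *
st()"
```

```text
clock: 13.4
eef_pos: [0.5738, 0.1503, 0.1549]
tool_rot: [-0.696, 0.122, -0.124, 0.697]
ft_force: [-6.4, -2.2, 13.9]
grip_width: 0.0457
t 13.4 pos [0.5738 0.1503 0.1549] yaw -20.05 down 1.0 F [-6.4 -2.2 13.9] w 0.0457 q [ 0.26  0.46  0.12  1.23 -0.    0.61]
```

```bash
python3 -m handwheel '[[0,0.04,0,0,-0.6,0],[0,0.04,0,0,-1.2,0],[0,0.04,0,0,-1.8,0],[0,0.04,0,0,-2.4,0],[0,0.04,0,0,-3,0]]'; python3 -c "
from h import *
st()"
```

```text
clock: 14.02
eef_pos: [0.5741, 0.1505, 0.1548]
tool_rot: [-0.704, -0.064, 0.061, 0.705]
ft_force: [-7.4, -1.1, 15.9]
grip_width: 0.0461
t 14.03 pos [0.5741 0.1505 0.1548] yaw 10.13 down 1.0 F [-7.4 -1.1 15.9] w 0.0461 q [0.26 0.46 0.12 1.23 0.   0.08]
```

```bash
python3 -m handwheel '[[0,0,0,0,-0.7,0],[0,0,0,0,-1.4,0],[0,0,0,0,-2.1,0],[0,0,0,0,-2.7,0],[0,0,0,0,-3,0]]'; python3 -m handwheel '[[0,0,0,0,0,0],[0,0,0,0,0,0],[0,0,0,0,0,0],[0,0,0,0,0,0],[0,0,0,0,0,0]]'; python3 -c "
from h import *
shot('wrist','w9');shot('side','s9');st()"
```

```text
clock: 14.65
eef_pos: [0.5741, 0.1502, 0.1549]
tool_rot: [0.665, 0.243, -0.241, -0.664]
ft_force: [-7.4, -1.8, 14.9]
grip_width: 0.0465
clock: 15.28
eef_pos: [0.5741, 0.1502, 0.1549]
tool_rot: [0.665, 0.243, -0.24, -0.664]
ft_force: [-5.8, -1.9, 15.7]
grip_width: 0.0459
t 15.38 pos [0.5741 0.1502 0.1548] yaw 39.95 down 1.0 F [-7.  -2.2 15. ] w 0.0456 q [ 0.26  0.46  0.12  1.23 -0.   -0.44]
```

View pics/w9.png

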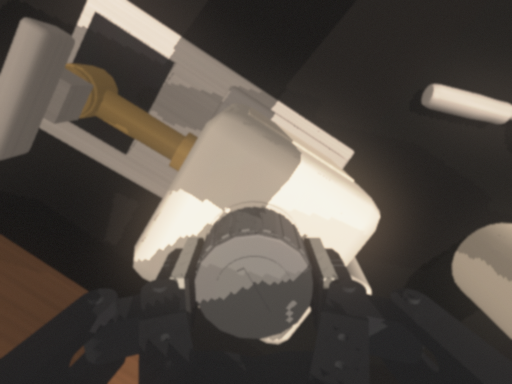

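```bash
python3 -c "
import cv2,numpy as np
r=[]
for f in('w8','w9'):
  a=cv2.cvtColor(cv2.imread('pics/%s.png'%f)[195:350,180:330],6); a=cv2.createCLAHE(6,(4,4)).apply(cv2.resize(a,(400,413),interpolation=2)); r.append(a)
cv2.imwrite('pics/z9.png',np.hstack(r))"
```

View pics/z9.png

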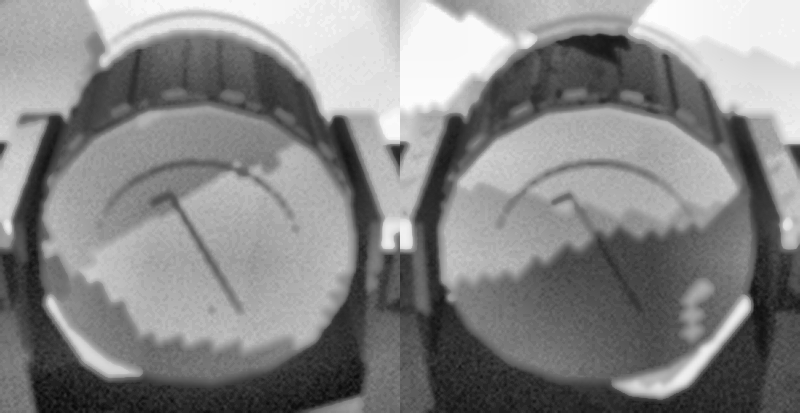

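The mark on the cap sits the same way in the gripper before and after the turn, so the cap turned the full 60°. Next is the lift.

```bash
python3 -m handwheel '[[0,-0.2,0,0,0,0],[0,-0.5,0,0,0,0],[0,-0.9,0,0,0,0],[0,-1.4,0,0,0,0],[0,-1.8,0,0,0,0]]'; python3 -c "
from h import *
st()"; python3 -m handwheel '[[0,-0.4,0,0,0,0],[0,-0.9,0,0,0,0],[0,-1.3,0,0,0,0],[0,-1.6,0,0,0,0],[0,-1.7,0,0,0,0]]'; python3 -m handwheel '[[0,0,0,0,0,0],[0,0,0,0,0,0],[0,0,0,0,0,0],[0,0,0,0,0,0],[0,0,0,0,0,0]]'; python3 -c "
from h import *
shot('wrist','w10');shot('side','s10');shot('scene','c10');st()
I=cv2.imread('pics/s10.png')[70:220,205:325];J=cv2.imread('pics/c10.png')[155:305,190:310]
K=np.hstack([cv2.resize(I,(400,500),interpolation=2),cv2.resize(J,(400,500),interpolation=2)])
cv2.imwrite('pics/z10.png',K)"
```

```text
clock: 16.0
eef_pos: [0.5739, 0.1504, 0.1977]
tool_rot: [-0.665, -0.242, 0.241, 0.665]
ft_force: [1.2, -0.2, -0.6]
grip_width: 0.0455
t 16.0 pos [0.5739 0.1504 0.1977] yaw 39.95 down 1.0 F [ 1.2 -0.2 -0.6] w 0.0455 q [ 0.26  0.44  0.2   1.33  0.   -0.44]
clock: 16.62
eef_pos: [0.5737, 0.1503, 0.24]
tool_rot: [0.665, 0.242, -0.241, -0.665]
ft_force: [0.1, -0.3, -0.9]
grip_width: 0.0459
clock: 17.25
eef_pos: [0.5734, 0.1502, 0.2392]
tool_rot: [0.665, 0.241, -0.242, -0.665]
ft_force: [-0.3, 0.1, -0.2]
grip_width: 0.0457
t 17.4 pos [0.5735 0.1502 0.2393] yaw 39.95 down 1.0 F [0.1 0.1 0.2] w 0.0462 q [ 0.26  0.43  0.29  1.43 -0.   -0.44]
```

View pics/z10.png

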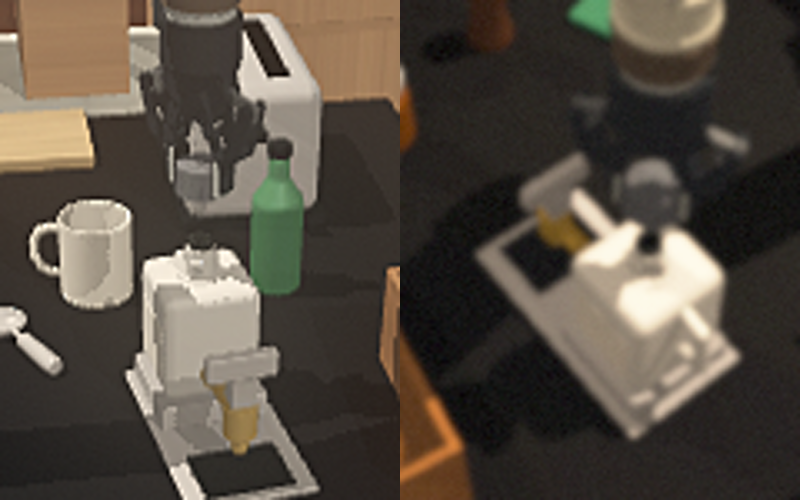

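View pics/w10.png

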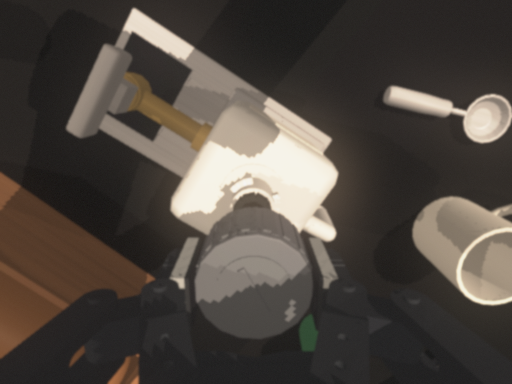

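View pics/s10.png

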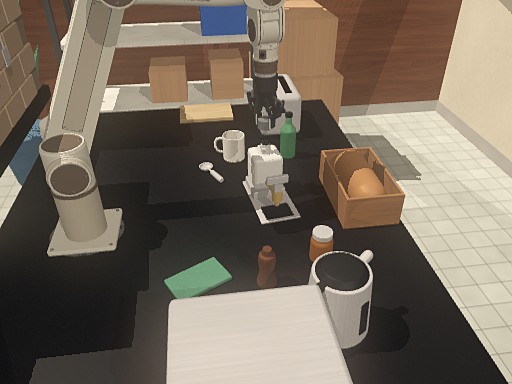

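The open neck shows under the held cap, at side-zoom (203,245). The handle is seated and the bystanders are where they started. The cap is about 84 mm above its pressed height, so its underside is about 58 mm over the rim, and the arm is still. I'll hand in now.

```bash
python3 -c "
from h import *
print(np.abs(bot.get_obs()['joint_vel']).max()); print(bot.job_done()); st()"
```

```text
0.0022674621032471127
the job is handed in; nothing more can be done
None
the job is handed in; nothing more can be done
```

I fitted the tee handle on the valve stem, took the safety cap off, and handed the job in after about 17 s of robot time. No verdict comes back, so these are my own last checks:

- **Handle:** the descent stopped at the height expected for fully home on the collar, pushing back with about 12 N. After I let go, the pictures show it upright and seated.
- **Cap:** it was pressed down about 6 mm at roughly 14 N and turned 60° anticlockwise. The mark on the cap sat the same way in the gripper before and after, so it did not slip. It lifted off without resistance.
- **End state:** the cap is held still and upright, with its underside about 58 mm above the rim and within about 1 mm of the neck's axis. I worked these out from the tool position.
- **Bystanders:** those visible in the last pictures look undisturbed. I judged that by eye, and the tea tin was out of view in the pictures I looked at.

No check failed. The measurements disagreed by 1–2 mm at most, which is within the camera calibration.

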